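# Seat the plate in the drilling jig

### The job

The mallet lies across the drilling jig: first pick it up and lay it down on the rubber mat. Then slide the aluminium plate along the jig's deck, without lifting it off, until it drops into its pocket in the board and sits fully home, flat and square; press it down if it does not. Leave the jam jar standing where it is.

Things in the scene. Friction and masses are not known exactly. Their poses are not given: they have to be found in the camera images.
- jig: Drilling jig: plywood board 250 (x) x 460 (y) mm on runners, fixed to the bench. Origin: bench level under the board's centre; x points away from the robot across the board to the fence, y along the fence, z up. The deck (board top) is 40 mm above the bench and reaches from x = -125 mm to the fence. The pocket is sunk in it against the fence near the +y end, y +100 to +214 mm.
- fence (a point): Middle of the working face of the jig's straight wooden fence, at deck height (jig frame x +85, y 0, z +40 mm). The fence runs along the board's whole far side, is 40 mm thick and stands 25 mm above the deck. Axes as the jig's.
- pocket (a point): Centre of the pocket's floor (jig frame x +37, y +157, z +28 mm). The pocket is 12 mm deep, 96 (x) x 114 (y) mm, 4 mm larger than the plate each way, with the corner at -x, +y filled in at 45 degrees over 28 x 28 mm; its far wall is flush with the fence face. Axes as the jig's.
- plate_mid (a point): Loose aluminium plate 92 (its x) x 110 (y) x 20 mm thick, about 0.5 kg, -x, +y corner clipped 30 x 30 mm to suit the pocket; too wide to grip from above. Starts flat on the -y part of the deck, up to 0.5 rad from square. The point is its centre, half-way up. Seated: axes parallel to the jig's, top 8 mm above the deck, this point 10 mm above the pocket floor.
- mallet_grip (a point): Point on the axis of the mallet's handle near its balance point, 23 mm above what it lies on; x along the handle to the head, z up. Mallet about 0.3 kg, lies across the deck, head toward the fence: orange head 46 mm diameter, 85 mm long, across the handle, axis 55 mm ahead of the point; round handle 26 mm diameter; flared butt 46 mm diameter, ending 105 mm behind the point.
- mat: Flat black rubber mat, 230 (x) x 140 (y) x 4 mm thick, fixed on the bench to the left or the right of the jig. Origin: centre of its underside.
- jar: Closed glass jam jar standing on the deck on the robot's side of the pocket, 64 mm diameter, 90 mm tall. Origin: centre of its underside. Not to be disturbed.
- organiser: Black plastic parts organiser with two shut trays, 200 (x) x 170 (y) x 140 mm high, on the bench on the other side from the mat; fixed. Origin: centre of its underside. Its trays and their handles, which stick out 40 mm, are on its own -x side, turned away from the robot.
- clamp_a: Steel G-clamp that holds the fence, over the -y part of it; fixed. Origin: bench level below the axis of its screw, which stands on the fence 22 mm behind its face. The screw with its cross bar (62 mm along y) rises to 150 mm above the bench, the frame (18 mm wide) lies behind it to +x.
- clamp_b: The same kind of G-clamp, over the +y part of the fence. Origin as for the other.
There are look-alikes about, which are no part of the job. What is meant by the part that bears mallet_grip is not blue, and is the smaller of those in its own colour.

How it is judged (in metres and radians):
On the way, in this order (a step that is already met when the one before it is completed fails the run):
1. the mallet lies on the mat, let go (x of mallet_grip in the frame of mat between -0.115 and 0.115 m and y of mallet_grip in the frame of mat between -0.07 and 0.07 m and z of mallet_grip in the frame of mat between 0.015 and 0.04 m and contact force between mallet and the fingers below 0.1 N and linear speed of mallet below 0.03 m/s), for 0.2 s.
2. the plate sits flat and square in the pocket (z of plate_mid in the frame of pocket between 0.006 and 0.0125 m and horizontal distance between plate_mid and pocket below 0.005 m and angle between plate_mid's own z axis and vertical below 0.03 rad and angle between the x axis of plate_mid and the x axis of jig, either way round below 0.05 rad and linear speed of plate below 0.02 m/s), for 0.2 s.
At the end, for the whole second after the job is handed in: The plate's centre is within 5 mm of the pocket's centre, fully down (within about 3 mm), tilted less than 0.03 rad, square to the jig within 0.05 rad and at rest; the mallet lies on the mat with its balance point over the mat, at rest and let go (all of step 1 and all of step 2); the robot touches nothing.
It fails at once if the plate is lifted (more than 20 mm) off the deck (z of plate_mid in the frame of jig above 0.07 m).
It fails at once if the jam jar is tipped (angle between jar's own z axis and vertical above 0.25 rad).
It fails at once if the jam jar is moved more than 15 mm (distance of jar from where it was at the start of the episode above 0.015 m).
It also fails if it takes over 72 s, if anything falls off the work surface, if the arm or the gripper's body presses on something with over 40 N, if the wrist force passes 120 N, or if a joint passes its speed limit or range.

### The arm

A 7-joint arm with a two-finger parallel gripper is mounted at the origin on the work surface. World frame = base frame: x ahead of the robot, y to its left, z up, the work surface at z = 0. Lengths are in mm, angles in rad, forces in N, time in s.
With the tool pointing down it reaches from about 425 to 950 mm from the base axis. Payload 4.7 kg.
Tool frame: the origin (TCP) lies on the centre line of the jaws, within the pads' length; the fingertips stand 11 mm ahead of it and the grasp point (between the pads) lies 8 mm behind it; z points along the fingers, y is the line along which they close (so a half turn about z gives the same grasp; the last joint's range is limited). The gripper opens to 87 mm and grips with 3 to 60 N. Pads are 19 mm wide; open, the fingers measure 117 mm over their backs; the gripper's body (75 mm by 190 mm) begins 51 mm behind the grasp point.
Start: joints at [1.121, 0.469, -0.049, 1.532, 0.024, 1.141, -0.082], TCP at [275.778, -616.113, 233.573] pointing down, gripper open.
Joint ranges: [-2.59, 2.59], [-0.33, 1.99], [-1.39, 1.29], [0.1, 2.45], [-1.04, 4.18], [0.21, 1.99], [-2.66, 2.66]. Speed limits (rad/s): [2.57, 2.57, 3.14, 3.14, 3.14, 3.14, 3.14].

### API

Orientations are given as a 3x3 rotation matrix whose columns are the frame's x, y, z axes.
In Python, from station import state, grab_frame, robot gives the robot as it stands.
- The arm moves only by the tool play_rows, never from a script. Its argument "plan" is a list of rows, each an object with "linear": the shift along the tool's x, y, z scaled (see below), a list of three; "turn": the turn, a rotation vector about the tool's x, y, z scaled (see below), a list of three; "hand": the opening, from -1 (shut) to 1 (fully open). A call has 1 to 10 rows; each row shifts and turns the commanded pose from where the row before left it, along the tool's axes as they then stand; what a row does not reach is not made up. The controller multiplies each number of a shift by 2.5 cm and each number of a turn by 0.1 rad. A row lasts 1/12 s, in which the tool goes at most 41.7 mm and 7.16 degrees, less where a joint would pass 70% of its speed; a pose out of reach is approached as far as the arm can. A call with a number of a shift or a turn outside -1 to 1 is refused whole. A call with a gripper value outside its range is refused whole. The fingers move at their own pace and stop on an object; the grip force is fixed at half the most. Time passes only in rows, so rows that do not move let the fingers close. It gives the time, the measured TCP pose, the force, the opening and the grip force at its end, in the units of the state.
- state(): the state, without advancing time (a new reading comes with each control period).
- grab_frame(name): name is "side" or "top" or "wrist"; returns a dict with "pixels" (480x640x3 uint8, red, green, blue), "fovy" (degrees; the focal length in pixels is half the picture's height over the tangent of half this angle, whatever the lens; pixels are square), "cx", "cy" (the principal point, pixels), "rvec" (rotation vector, rad) and "tvec" (3), from world to camera coordinates, as OpenCV has them; the wrist camera has in their place "hand_eye" (4x4, takes a point from camera to tool coordinates, whose origin is the TCP and whose axes are the flange's). Camera axes: x right, y down, z forward; pixel columns grow to the right and rows downward; lengths in mm; the calibration is good to about 2 mm. A picture is of the moment at which its call begins: read the wrist's pose just before it. There is no depth.
- robot.job_done(): hands the job in; it is judged then, once.
The state is a dict: "clock": time; "joints": joint angles; "joint_velocities": joint speeds; "effort": joint torques, N m; "tcp_pos": TCP position; "eef_rot": TCP orientation; "contact_force": force on the tool from outside, world axes, zero at the start; "wrist_torque": the same for the moment, N m; "width": opening from 0.0 (shut) to 1.0 (fully open); "grasp_force": force on a finger pad.
Only numpy, scipy, OpenCV 4.12 (cv2) and the standard library are available. Lean on these libraries where they do the work, as an engineer would, in place of code of your own. Each camera call takes 0.05 s, during which the arm holds its last target. There are 200 camera calls.

## Working session

There is one attempt and no reset: what is moved stays moved. The work goes in short steps, Python scripts to look and compute and a tool call to move; the robot and the scene stay as the last step left them, time stands still between calls to the robot, and variables do not carry over. Pictures are saved under pics/ and viewed, at most 10 in all, crops included, and the job is handed in when it is done.

Besides the shell and the picture viewer there is one more tool, called after "Call:" in YAML: its name, and indented under it one key for each argument. play_rows: Moves the arm, as the interface text tells. Its arguments: {"type":"object","properties":{"plan":{"type":"array","items":{"type":"object","properties":{"linear":{"type":"array","items":{"type":"number","minimum":-1,"maximum":1}},"turn":{"type":"array","items":{"type":"number","minimum":-1,"maximum":1}},"hand":{"type":"number"}}}}},"required":["plan"]}

```bash
mkdir -p pics; ls; cat > h.py <<'E'
import numpy as np, cv2, pickle
from station import state, grab_frame, robot
def save(n,f): 
    d=grab_frame(n); pickle.dump(d,open(f'pics/{f}.pkl','wb')); cv2.imwrite(f'pics/{f}.png',d['pixels'][:,:,::-1]); return d
def cam(d):
    f=240/np.tan(np.radians(d['fovy'])/2); K=np.array([[f,0,d['cx']],[0,f,d['cy']],[0,0,1.]])
    return K,np.array(d['rvec'],float).ravel(),np.array(d['tvec'],float).ravel()
def ray(d,uv,z):
    K,r,t=cam(d); R=cv2.Rodrigues(r)[0]; c=-R.T@t
    v=R.T@np.linalg.inv(K)@np.array([uv[0],uv[1],1.]); return c+v*(z-c[2])/v[2]
def proj(d,P):
    K,r,t=cam(d); return cv2.projectPoints(np.array(P,float).reshape(-1,1,3),r,t,K,None)[0].reshape(-1,2)
def ld(f): return pickle.load(open(f'pics/{f}.pkl','rb'))
E
python3 - <<'E'
from h import *
for n in('top','side'):
    d=save(n,n+'0'); print({k:v for k,v in d.items() if k!='pixels'})
s=state(); print(s)
E
```

```text
pics
{'fovy': 43.98111339141897, 'cx': 320.07167314485775, 'cy': 239.79212701021737, 'rvec': array([ 2.09958712, -2.15166626,  0.22102167]), 'tvec': array([   6.31669346,  501.69449746, 1323.76321701])}
{'fovy': 43.56419480060464, 'cx': 317.77193745021435, 'cy': 238.71418595620764, 'rvec': array([ 0.39543726, -2.83422878,  1.03579572]), 'tvec': array([ 453.51293648,  127.23823192, 1259.58538892])}
{'clock': 0.1, 'joints': array([ 1.12110675,  0.4693787 , -0.04859455,  1.53354672,  0.02406401,
        1.14101984, -0.08230587]), 'joint_velocities': array([ 0.00074161, -0.00170382,  0.0003089 , -0.00254485,  0.00163955,
        0.00059355, -0.00250903]), 'effort': array([ 1.14301536e-03, -5.09170997e+01, -8.07106309e-02, -2.36830026e+01,
       -6.13069790e-02,  3.44990368e-02,  5.33681805e-05]), 'tcp_pos': array([ 275.53651581, -615.63830665,  232.60402502]), 'eef_rot': array([[ 9.12763767e-01,  4.08487142e-01, -7.48957308e-04],
       [ 4.08487827e-01, -9.12762361e-01,  1.60253728e-03],
       [-2.90041654e-05, -1.76867791e-03, -9.99998435e-01]]), 'contact_force': array([-0.42180636,  0.3848058 ,  1.23208492]), 'wrist_torque': array([0.01535157, 0.016011  , 0.01410504]), 'grasp_force': 0.0, 'width': 1.0030012540398479}
```

View pics/top0.png

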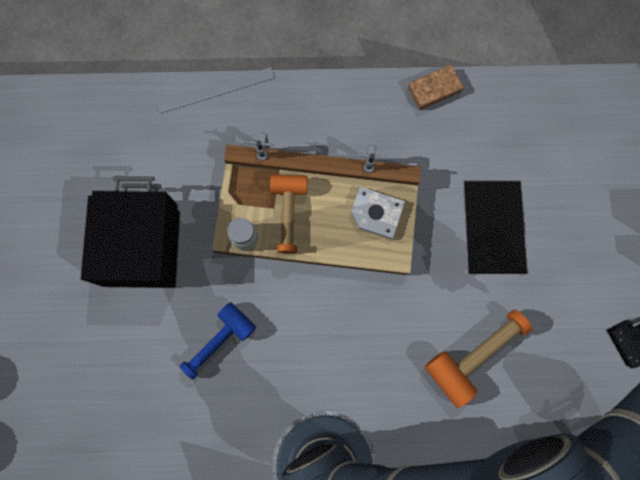

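View pics/side0.png

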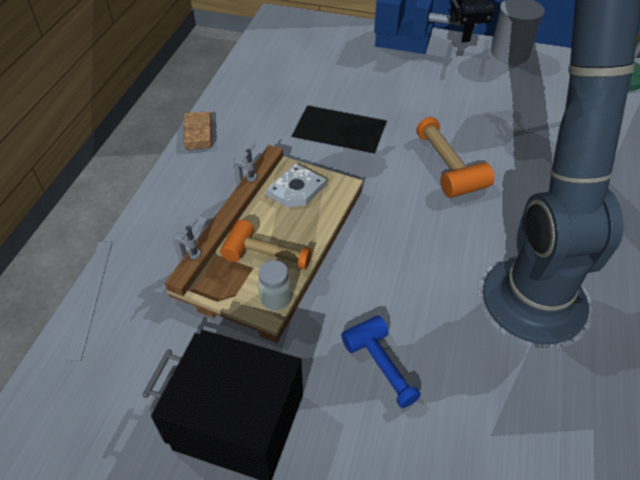

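The top view shows the jig (215–420, 145–272), the mallet on it with its head at (289,184) and butt at (287,248), the jar at (241,232), the plate at (378,212) and the mat at (495,227). The side view agrees. I'll enlarge the top view.

```bash
python3 - <<'E'
from h import *
d=ld('top0'); c=d['pixels'][135:280,205:425,::-1]; c=cv2.resize(c,None,fx=3.6,fy=3.6,interpolation=cv2.INTER_CUBIC); cv2.imwrite('pics/c0.png',c); print(c.shape)
E
```

```text
(522, 792, 3)
```

View pics/c0.png

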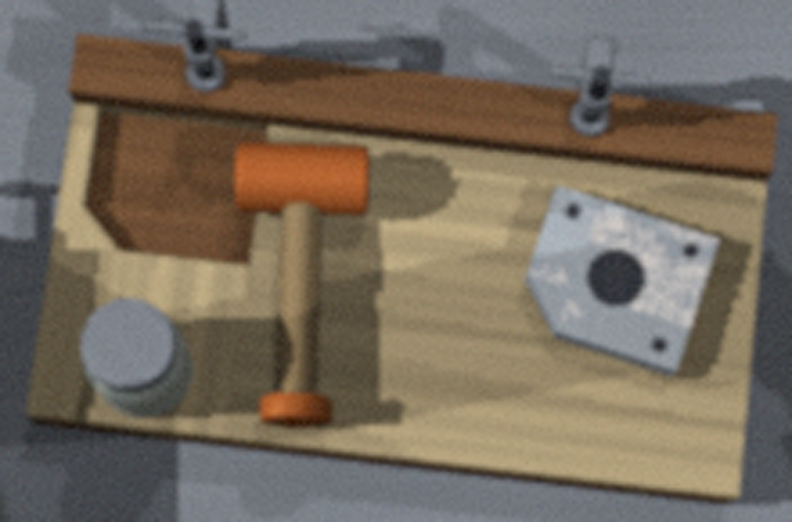

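```bash
cat > m.py <<'E'
from h import *
from scipy.optimize import least_squares
def pts(p,L):
    c,s=np.cos(p[2]),np.sin(p[2]); L=np.array(L,float); return np.c_[p[0]+c*L[:,0]-s*L[:,1],p[1]+s*L[:,0]+c*L[:,1],L[:,2]]
def fit(d,L,uv,p0):
    r=least_squares(lambda p:(proj(d,pts(p,L))-uv).ravel(),p0,x_scale=[10,10,.1]); return r.x,np.abs(r.fun).max()
E
python3 - <<'E'
from m import *
d=ld('top0'); C=lambda a:(np.array(a,float)+.5)/3.6-.5+[205,135]
j,e=fit(d,[(-125,230,40),(-125,-230,40),(125,230,65),(125,-230,65),(85,230,65),(85,-230,65)],C([(30,418),(740,497),(78,36),(776,115),(71,95),(770,175)]),[620,0,0]); print('jig',j,e)
p,e=fit(d,[(46,55,60),(46,-55,60),(-46,-55,60),(-46,25,60),(-16,55,60)],C([(558,186),(719,240),(678,373),(557,332),(528,278)]),[620,-100,-.2]);print('plate',p,e)
m,e=fit(d,[(115,70,4),(115,-70,4),(-115,-70,4),(-115,70,4)],[(464,181),(521,181),(527,273),(468,273)],[600,-300,0]);print('mat',m,e)
for n,q,z in(('head',(302,178),66),('butt',(296,408),66),('hA',(300,230),70),('hB',(298,360),70),('jar',(128,343),130)): print(n,ray(d,C([q])[0],z))
R=np.array([[np.cos(j[2]),-np.sin(j[2])],[np.sin(j[2]),np.cos(j[2])]])
print('pocket',j[:2]+R@[37,157],'plate in jig',R.T@(p[:2]-j[:2]),p[2]-j[2])
pickle.dump((j,p,m),open('fit.pkl','wb'))
s=ld('side0'); f=proj(s,np.r_[pts(j,[(-125,230,40),(-125,-230,40),(85,-230,65)]),pts(p,[(46,55,60),(-46,-55,60)]),pts(m,[(115,70,4),(-115,-70,4)])]);print(f.round())
E
```

```text
jig [ 5.75784035e+02 -1.24093727e+00 -1.37704170e-01] 0.952451641985192
plate [ 5.61484209e+02 -1.36802629e+02 -3.48938144e-01] 0.6892337311773815
mat [ 5.33795274e+02 -4.28095649e+02 -2.82570993e-02] 0.9132515372435819
head [631.7571716   64.13478528  66.        ]
butt [481.14475612  70.23544906  66.        ]
hA [596.0696773   65.79878316  70.        ]
hB [511.2147184   68.35150474  70.        ]
jar [511.70663762 168.38495412 130.        ]
pocket [633.98507636 149.19389494] plate in jig [   4.44400992 -136.24135981] -0.21123397377854347
[[277. 332.]
 [363. 179.]
 [283. 148.]
 [267. 189.]
 [327. 178.]
 [290. 135.]
 [387. 119.]]
```

Call:
play_rows:
  plan:
    - {"linear":[0,0,0],"turn":[0,0,0.91],"hand":1}
    - {"linear":[0,0,0],"turn":[0,0,0.91],"hand":1}
    - {"linear":[0,0,0],"turn":[0,0,0.91],"hand":1}
    - {"linear":[0,0,0],"turn":[0,0,0.91],"hand":1}
    - {"linear":[0,0,0],"turn":[0,0,0.91],"hand":1}
    - {"linear":[0.4,-1,0],"turn":[0,0,0],"hand":1}
    - {"linear":[0.4,-1,0],"turn":[0,0,0],"hand":1}
    - {"linear":[0.4,-1,0],"turn":[0,0,0],"hand":1}
    - {"linear":[0.4,-1,0],"turn":[0,0,0],"hand":1}
    - {"linear":[0.4,-1,0],"turn":[0,0,0],"hand":1}

```text
clock: 0.93
tcp_pos: [330.2, -491.4, 233.0]
eef_rot: [[0.999, -0.034, -0.001], [-0.034, -0.999, 0.001], [-0.001, -0.001, -1.0]]
contact_force: [-0.3, 0.2, 1.2]
width: 1.0
grasp_force: 0.0
```

Call:
play_rows:
  plan:
    - {"linear":[0.4,-1,0],"hand":1}
    - {"linear":[0.4,-1,0],"hand":1}
    - {"linear":[0.4,-1,0],"hand":1}
    - {"linear":[0.4,-1,0],"hand":1}
    - {"linear":[0.4,-1,0],"hand":1}
    - {"linear":[0.4,-1,0],"hand":1}
    - {"linear":[0.4,-1,0],"hand":1}
    - {"linear":[0.4,-1,0],"hand":1}
    - {"linear":[0.4,-1,0],"hand":1}
    - {"linear":[0.4,-1,0],"hand":1}

```text
invalid input at $.plan[0]: expected keys linear, turn, hand
```

```bash
cat >> h.py <<'E'
def go(x,y,z=None,yaw=None):
    s=state(); R=np.array(s['eef_rot']); p=np.array(s['tcp_pos']); cy=np.arctan2(R[1,0],R[0,0])
    t=np.array([x,y,p[2] if z is None else z]); print('t',round(s['clock'],2),'tcp',p.round(1),'yaw',cy.round(4),'tilt',R[:,2].round(4),'w',round(s['width'],3),'F',np.round(s['contact_force'],1),'grip',s['grasp_force'])
    print('delta units tool',(R.T@(t-p)/25).round(2), 'turnz', None if yaw is None else round((cy-yaw)/.1,2))
E
python3 -c "
from h import *
go(591,65.5,58,-.035)"
```

```text
t 0.93 tcp [ 330.2 -491.4  233. ] yaw -0.0343 tilt [-6.e-04  8.e-04 -1.e+00] w 1.0 F [-0.3  0.2  1.2] grip 0.0
delta units tool [  9.67 -22.62   7.01] turnz 0.01
```

Call:
play_rows:
  plan:
    - {"linear":[0.42,-0.98,0],"turn":[0,0,0],"hand":1}
    - {"linear":[0.42,-0.98,0],"turn":[0,0,0],"hand":1}
    - {"linear":[0.42,-0.98,0],"turn":[0,0,0],"hand":1}
    - {"linear":[0.42,-0.98,0],"turn":[0,0,0],"hand":1}
    - {"linear":[0.42,-0.98,0],"turn":[0,0,0],"hand":1}
    - {"linear":[0.42,-0.98,0],"turn":[0,0,0],"hand":1}
    - {"linear":[0.42,-0.98,0],"turn":[0,0,0],"hand":1}
    - {"linear":[0.42,-0.98,0],"turn":[0,0,0],"hand":1}
    - {"linear":[0.42,-0.98,0],"turn":[0,0,0],"hand":1}
    - {"linear":[0.42,-0.98,0],"turn":[0,0,0],"hand":1}

```text
clock: 1.77
tcp_pos: [443.4, -250.3, 233.3]
eef_rot: [[0.999, -0.034, -0.001], [-0.034, -0.999, 0.0], [-0.001, -0.0, -1.0]]
contact_force: [0.3, 0.2, 1.5]
width: 1.0
grasp_force: 0.0
```

Call:
play_rows:
  plan:
    - {"linear":[0.42,-0.98,0],"turn":[0,0,0],"hand":1}
    - {"linear":[0.42,-0.98,0],"turn":[0,0,0],"hand":1}
    - {"linear":[0.42,-0.98,0],"turn":[0,0,0],"hand":1}
    - {"linear":[0.42,-0.98,0],"turn":[0,0,0],"hand":1}
    - {"linear":[0.42,-0.98,0],"turn":[0,0,0],"hand":1}
    - {"linear":[0.42,-0.98,0],"turn":[0,0,0],"hand":1}
    - {"linear":[0.42,-0.98,0],"turn":[0,0,0],"hand":1}
    - {"linear":[0.42,-0.98,0],"turn":[0,0,0],"hand":1}
    - {"linear":[0.42,-0.98,0],"turn":[0,0,0],"hand":1}
    - {"linear":[0.42,-0.98,0],"turn":[0,0,0],"hand":1}

```text
clock: 2.6
tcp_pos: [556.7, -9.2, 233.2]
eef_rot: [[0.999, -0.034, -0.001], [-0.034, -0.999, -0.0], [-0.001, 0.0, -1.0]]
contact_force: [0.7, -1.0, 0.5]
width: 1.003
grasp_force: 0.0
```

Call:
play_rows:
  plan:
    - {"linear":[0.42,-0.98,0],"turn":[0,0,0],"hand":1}
    - {"linear":[0.42,-0.98,0],"turn":[0,0,0],"hand":1}
    - {"linear":[0.42,-0.98,0],"turn":[0,0,0],"hand":1}
    - {"linear":[0,0,1],"turn":[0,0,0],"hand":1}
    - {"linear":[0,0,1],"turn":[0,0,0],"hand":1}

```text
clock: 3.02
tcp_pos: [591.9, 64.8, 184.0]
eef_rot: [[1.0, -0.03, 0.004], [-0.03, -1.0, 0.001], [0.003, -0.002, -1.0]]
contact_force: [-0.6, -2.2, 0.1]
width: 1.001
grasp_force: 0.0
```

```bash
python3 -c "
from h import *
go(591,65.5,58,-.035)
d=save('wrist','w1'); print(d['hand_eye'],d['fovy'],d['cx'],d['cy'])"
```

```text
t 3.02 tcp [591.9  64.8 184. ] yaw -0.0304 tilt [ 0.0035  0.0015 -1.    ] w 1.001 F [-0.6 -2.2  0.1] grip 0.0
delta units tool [-0.06 -0.02  5.04] turnz 0.05
[[-4.85885338e-04 -9.62170092e-01 -2.72449039e-01  7.51877168e+01]
 [ 9.99999739e-01 -3.21810779e-04 -6.46904483e-04  3.72978024e-01]
 [ 5.34755108e-04 -2.72449282e-01  9.62169997e-01 -1.51077216e+02]
 [ 0.00000000e+00  0.00000000e+00  0.00000000e+00  1.00000000e+00]] 64.4861376613292 319.90441905393783 244.11973841220112
```

View pics/w1.png

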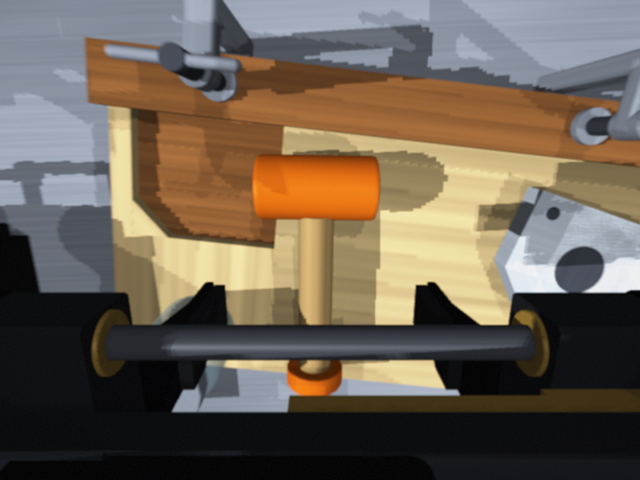

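The wrist view shows the handle at column 316, midway between the fingers (222 and 415), with the head centred at (316,187). I'll check those against the geometry.

```bash
cat >> h.py <<'E'
def wray(d,s,uv,z):
    f=240/np.tan(np.radians(d['fovy'])/2); H=np.array(d['hand_eye']); R=np.array(s['eef_rot'])
    v=R@H[:3,:3]@np.array([(uv[0]-d['cx'])/f,(uv[1]-d['cy'])/f,1]); c=np.array(s['tcp_pos'])+R@H[:3,3]; return c+v*(z-c[2])/v[2]
E
python3 -c "
from h import *
d=ld('w1');s=state()
for u,z in(((316,187),68),((316,219),63),((316,300),74),((314,372),63)): print(wray(d,s,u,z).round(1))
t=ld('side0'); print([ray(t,(273,270),130).round(1)])"
```

```text
[628.7  63.5  68. ]
[605.3  64.4  63. ]
[547.6  66.3  74. ]
[479.6  70.5  63. ]
[array([512.5, 167.4, 130. ])]
```

Call:
play_rows:
  plan:
    - {"linear":[-0.16,0,1],"turn":[0,0,0.05],"hand":1}
    - {"linear":[0,0,1],"turn":[0,0,0],"hand":1}
    - {"linear":[0,0,1],"turn":[0,0,0],"hand":1}
    - {"linear":[0,0,0.8],"turn":[0,0,0],"hand":1}
    - {"linear":[0,0,0.7],"turn":[0,0,0],"hand":1}
    - {"linear":[0,0,0.5],"turn":[0,0,0],"hand":1}
    - {"linear":[0,0,0],"turn":[0,0,0],"hand":1}

```text
clock: 3.65
tcp_pos: [584.7, 61.4, 56.1]
eef_rot: [[0.999, -0.04, -0.005], [-0.04, -0.999, -0.001], [-0.005, 0.001, -1.0]]
contact_force: [-0.5, -1.3, -0.5]
width: 1.002
grasp_force: 0.0
```

Call:
play_rows:
  plan:
    - {"linear":[0,0,0],"turn":[0,0,0],"hand":-1}
    - {"linear":[0,0,0],"turn":[0,0,0],"hand":-1}
    - {"linear":[0,0,0],"turn":[0,0,0],"hand":-1}
    - {"linear":[0,0,0],"turn":[0,0,0],"hand":-1}
    - {"linear":[0,0,0],"turn":[0,0,0],"hand":-1}
    - {"linear":[0,0,0],"turn":[0,0,0],"hand":-1}
    - {"linear":[0,0,0],"turn":[0,0,0],"hand":-1}
    - {"linear":[0,0,0],"turn":[0,0,0],"hand":-1}
    - {"linear":[0,0,0],"turn":[0,0,0],"hand":-1}
    - {"linear":[0,0,0],"turn":[0,0,0],"hand":-1}

```text
clock: 4.48
tcp_pos: [586.7, 63.1, 58.6]
eef_rot: [[0.999, -0.039, 0.0], [-0.039, -0.999, 0.001], [0.0, -0.001, -1.0]]
contact_force: [0.1, 2.0, 0.0]
width: 0.33
grasp_force: 0.9
```

Call:
play_rows:
  plan:
    - {"linear":[0,0,0],"turn":[0,0,0],"hand":-1}
    - {"linear":[0,0,0],"turn":[0,0,0],"hand":-1}
    - {"linear":[0,0,0],"turn":[0,0,0],"hand":-1}
    - {"linear":[0,0,0],"turn":[0,0,0],"hand":-1}
    - {"linear":[0,0,-0.5],"turn":[0,0,0],"hand":-1}
    - {"linear":[0,0,-0.8],"turn":[0,0,0],"hand":-1}
    - {"linear":[0,0,-1],"turn":[0,0,0],"hand":-1}
    - {"linear":[0,0,-1],"turn":[0,0,0],"hand":-1}
    - {"linear":[0,0,-1],"turn":[0,0,0],"hand":-1}
    - {"linear":[0,0,-1],"turn":[0,0,0],"hand":-1}

```text
clock: 5.32
tcp_pos: [585.8, 60.9, 192.3]
eef_rot: [[0.999, -0.04, -0.002], [-0.04, -0.999, -0.002], [-0.002, 0.002, -1.0]]
contact_force: [0.4, -0.1, -2.8]
width: 0.292
grasp_force: 30.0
```

```bash
python3 -c "
from h import *
go(545,-428,190,-.035)"
```

```text
t 5.32 tcp [585.8  60.9 192.3] yaw -0.04 tilt [-0.0016 -0.0015 -1.    ] w 0.292 F [ 0.4 -0.1 -2.8] grip 29.978366196155548
delta units tool [-0.85 19.6   0.12] turnz -0.05
```

Call:
play_rows:
  plan:
    - {"linear":[-0.04,0.6,0],"turn":[0,0,0],"hand":-1}
    - {"linear":[-0.04,1,0],"turn":[0,0,0],"hand":-1}
    - {"linear":[-0.04,1,0],"turn":[0,0,0],"hand":-1}
    - {"linear":[-0.04,1,0],"turn":[0,0,0],"hand":-1}
    - {"linear":[-0.04,1,0],"turn":[0,0,0],"hand":-1}
    - {"linear":[-0.04,1,0],"turn":[0,0,0],"hand":-1}
    - {"linear":[-0.04,1,0],"turn":[0,0,0],"hand":-1}
    - {"linear":[-0.04,1,0],"turn":[0,0,0],"hand":-1}
    - {"linear":[-0.04,1,0],"turn":[0,0,0],"hand":-1}
    - {"linear":[-0.04,1,0],"turn":[0,0,0],"hand":-1}

```text
clock: 6.15
tcp_pos: [565.8, -179.3, 191.1]
eef_rot: [[0.999, -0.04, -0.002], [-0.04, -0.999, -0.001], [-0.002, 0.001, -1.0]]
contact_force: [-0.5, 0.1, -2.5]
width: 0.284
grasp_force: 30.0
```

Call:
play_rows:
  plan:
    - {"linear":[-0.04,1,0],"turn":[0,0,0],"hand":-1}
    - {"linear":[-0.04,1,0],"turn":[0,0,0],"hand":-1}
    - {"linear":[-0.04,1,0],"turn":[0,0,0],"hand":-1}
    - {"linear":[-0.04,1,0],"turn":[0,0,0],"hand":-1}
    - {"linear":[-0.04,1,0],"turn":[0,0,0],"hand":-1}
    - {"linear":[-0.04,1,0],"turn":[0,0,0],"hand":-1}
    - {"linear":[-0.04,1,0],"turn":[0,0,0],"hand":-1}
    - {"linear":[-0.04,1,0],"turn":[0,0,0],"hand":-1}
    - {"linear":[-0.04,1,0],"turn":[0,0,0],"hand":-1}
    - {"linear":[-0.04,1,0],"turn":[0,0,0],"hand":-1}

```text
clock: 6.98
tcp_pos: [545.7, -428.3, 190.9]
eef_rot: [[0.999, -0.04, -0.002], [-0.04, -0.999, 0.0], [-0.002, -0.0, -1.0]]
contact_force: [0.1, -0.9, -2.6]
width: 0.287
grasp_force: 30.0
```

Call:
play_rows:
  plan:
    - {"linear":[0,0,1],"turn":[0,0,0],"hand":-1}
    - {"linear":[0,0,1],"turn":[0,0,0],"hand":-1}
    - {"linear":[0,0,1],"turn":[0,0,0],"hand":-1}
    - {"linear":[0,0,1],"turn":[0,0,0],"hand":-1}
    - {"linear":[0,0,1],"turn":[0,0,0],"hand":-1}
    - {"linear":[0,0,0.5],"turn":[0,0,0],"hand":-1}
    - {"linear":[0,0,0],"turn":[0,0,0],"hand":-1}

```text
clock: 7.57
tcp_pos: [544.3, -425.6, 49.8]
eef_rot: [[0.999, -0.04, -0.007], [-0.04, -0.999, 0.004], [-0.007, -0.004, -1.0]]
contact_force: [-1.3, -0.1, -4.6]
width: 0.29
grasp_force: 30.0
```

```bash
python3 -c "
from h import *
go(547,-428,23,-.035)"
```

```text
t 7.57 tcp [ 544.3 -425.6   49.8] yaw -0.0396 tilt [-0.0073  0.0042 -1.    ] w 0.29 F [-1.3 -0.1 -4.6] grip 29.973656237125397
delta units tool [0.12 0.1  1.07] turnz -0.05
```

Call:
play_rows:
  plan:
    - {"linear":[0,0,0.5],"turn":[0,0,0],"hand":-1}
    - {"linear":[0,0,0.4],"turn":[0,0,0],"hand":-1}
    - {"linear":[0,0,0.2],"turn":[0,0,0],"hand":-1}
    - {"linear":[0,0,0.08],"turn":[0,0,0],"hand":-1}
    - {"linear":[0,0,0],"turn":[0,0,0],"hand":-1}
    - {"linear":[0,0,0],"turn":[0,0,0],"hand":-1}

```text
clock: 8.07
tcp_pos: [547.8, -426.9, 24.6]
eef_rot: [[0.999, -0.039, 0.001], [-0.039, -0.999, -0.001], [0.001, 0.001, -1.0]]
contact_force: [1.0, -0.4, -3.8]
width: 0.286
grasp_force: 30.0
```

```bash
python3 -c "
from h import *
go(547,-428,23,-.035)"
```

```text
t 8.07 tcp [ 547.8 -426.9   24.6] yaw -0.0391 tilt [ 9.e-04 -6.e-04 -1.e+00] w 0.286 F [ 1.  -0.4 -3.8] grip 29.97378319501877
delta units tool [-0.03  0.04  0.07] turnz -0.04
```

Almost touching (about 2 mm). I'll lower the rest of the way, release and retreat.

Call:
play_rows:
  plan:
    - {"linear":[0,0,0.08],"turn":[0,0,0],"hand":-1}
    - {"linear":[0,0,0],"turn":[0,0,0],"hand":-1}
    - {"linear":[0,0,0],"turn":[0,0,0],"hand":0.3}
    - {"linear":[0,0,0],"turn":[0,0,0],"hand":0.3}
    - {"linear":[0,0,0],"turn":[0,0,0],"hand":0.3}
    - {"linear":[0,0,0],"turn":[0,0,0],"hand":0.3}
    - {"linear":[0,0,0],"turn":[0,0,0],"hand":0.3}
    - {"linear":[0,0,0],"turn":[0,0,0],"hand":0.3}
    - {"linear":[0,0,0],"turn":[0,0,0],"hand":0.3}
    - {"linear":[0,0,0],"turn":[0,0,0],"hand":0.3}

```text
clock: 8.9
tcp_pos: [547.5, -426.7, 22.1]
eef_rot: [[0.999, -0.039, 0.0], [-0.039, -0.999, -0.0], [0.0, 0.0, -1.0]]
contact_force: [-0.7, 1.3, 0.4]
width: 0.64
grasp_force: 0.0
```

Call:
play_rows:
  plan:
    - {"linear":[0,0,-0.5],"turn":[0,0,0],"hand":0.3}
    - {"linear":[0,0,-1],"turn":[0,0,0],"hand":0.3}
    - {"linear":[0,0,-1],"turn":[0,0,0],"hand":0.3}
    - {"linear":[0,0,-1],"turn":[0,0,0],"hand":0.3}
    - {"linear":[0,0,-1],"turn":[0,0,0],"hand":0.3}
    - {"linear":[0,0,-1],"turn":[0,0,0],"hand":0.3}
    - {"linear":[0,0,-1],"turn":[0,0,0],"hand":-1}
    - {"linear":[0,0,0],"turn":[0,0,0],"hand":-1}

```text
clock: 9.57
tcp_pos: [550.3, -428.5, 192.1]
eef_rot: [[0.999, -0.039, 0.01], [-0.039, -0.999, -0.007], [0.01, 0.006, -1.0]]
contact_force: [0.1, -0.6, 1.3]
width: 0.569
grasp_force: 0.0
```

```bash
python3 -c "
from h import *
go(547,-428,23,-.035); save('top','top1')
d=ld('top1'); m=ld('top0')
a=cv2.resize(d['pixels'][130:290,205:560,::-1],None,fx=2.2,fy=2.2,interpolation=cv2.INTER_CUBIC); cv2.imwrite('pics/c1.png',a)"
```

```text
t 9.57 tcp [ 550.3 -428.5  192.1] yaw -0.0394 tilt [ 0.0097 -0.0067 -0.9999] w 0.569 F [ 0.1 -0.6  1.3] grip 0.0
delta units tool [-0.2  -0.06  6.76] turnz -0.04
```

View pics/c1.png

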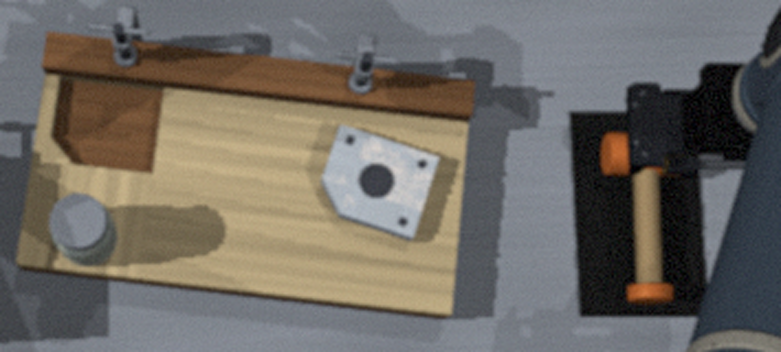

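The mallet lies on the mat (handle around (648,225) in the crop), and the plate and jar haven't moved. Next I'll square the plate against the fence by pushing +x with two spread fingertips, then push it along +y.

```bash
cat > k.py <<'E'
from m import *
j,p0,mt=pickle.load(open('fit.pkl','rb')); R=np.array([[np.cos(j[2]),-np.sin(j[2])],[np.sin(j[2]),np.cos(j[2])]])
W=lambda x,y:j[:2]+R@[x,y]
J=lambda P:R.T@(np.array(P)[:2]-j[:2])
def gj(x,y,z=None): w=W(x,y); print('jig tcp',J(state()['tcp_pos']).round(1)); go(w[0],w[1],z,j[2])
E
python3 -c "
from k import *
print(W(-82,-148)); gj(-82,-148,100)"
```

```text
[ 474.24439842 -136.58384354]
jig tcp [  32.3 -426.2]
t 9.62 tcp [ 549.2 -427.8  189.4] yaw -0.0393 tilt [ 0.0065 -0.0046 -1.    ] w 0.532 F [ 0.5 -0.5  0.1] grip 0.0
delta units tool [ -3.48 -11.54   3.5 ] turnz 0.98
```

Call:
play_rows:
  plan:
    - {"linear":[0,0,0],"turn":[0,0,0.98],"hand":-0.17}
    - {"linear":[-0.4,-1,0],"turn":[0,0,0],"hand":-0.17}
    - {"linear":[-0.4,-1,0],"turn":[0,0,0],"hand":-0.17}
    - {"linear":[-0.4,-1,0],"turn":[0,0,0],"hand":-0.17}
    - {"linear":[-0.4,-1,0],"turn":[0,0,0],"hand":-0.17}
    - {"linear":[-0.4,-1,0],"turn":[0,0,0],"hand":-0.17}
    - {"linear":[-0.4,-1,0],"turn":[0,0,0],"hand":-0.17}
    - {"linear":[-0.4,-1,0],"turn":[0,0,0],"hand":-0.17}
    - {"linear":[-0.4,-1,0],"turn":[0,0,0],"hand":-0.17}
    - {"linear":[-0.4,-1,0],"turn":[0,0,0],"hand":-0.17}

```text
clock: 10.45
tcp_pos: [487.9, -190.1, 184.0]
eef_rot: [[0.991, -0.137, -0.001], [-0.137, -0.991, 0.0], [-0.001, -0.0, -1.0]]
contact_force: [-0.2, 0.5, 0.8]
width: 0.413
grasp_force: 0.0
```

Call:
play_rows:
  plan:
    - {"linear":[-0.5,-1,0],"turn":[0,0,0],"hand":-0.17}
    - {"linear":[-0.47,-1,0],"turn":[0,0,0],"hand":-0.17}
    - {"linear":[0,-0.13,1],"turn":[0,0,0],"hand":-0.17}
    - {"linear":[0,0,1],"turn":[0,0,0],"hand":-0.17}
    - {"linear":[0,0,1],"turn":[0,0,0],"hand":-0.17}
    - {"linear":[0,0,0.5],"turn":[0,0,0],"hand":-0.17}
    - {"linear":[0,0,0],"turn":[0,0,0],"hand":-0.17}
    - {"linear":[0,0,0],"turn":[0,0,0],"hand":-0.17}
    - {"linear":[0,0,0],"turn":[0,0,0],"hand":-0.17}

```text
clock: 11.2
tcp_pos: [472.8, -135.5, 97.7]
eef_rot: [[0.991, -0.137, 0.001], [-0.137, -0.991, -0.0], [0.001, 0.0, -1.0]]
contact_force: [-0.8, 0.1, -0.8]
width: 0.414
grasp_force: 0.0
```

```bash
python3 -c "
from k import *
gj(-82,-148,54)"
```

```text
jig tcp [ -83.5 -147.2]
t 11.2 tcp [ 472.8 -135.5   97.7] yaw -0.1373 tilt [ 1.e-03 -2.e-04 -1.e+00] w 0.414 F [-0.8  0.1 -0.8] grip 0.0
delta units tool [0.06 0.03 1.75] turnz 0.0
```

Call:
play_rows:
  plan:
    - {"linear":[0,0,0.7],"turn":[0,0,0],"hand":-0.17}
    - {"linear":[0,0,0.6],"turn":[0,0,0],"hand":-0.17}
    - {"linear":[0,0,0.3],"turn":[0,0,0],"hand":-0.17}
    - {"linear":[0,0,0.15],"turn":[0,0,0],"hand":-0.17}
    - {"linear":[0.3,0,0],"turn":[0,0,0],"hand":-0.17}
    - {"linear":[0.3,0,0],"turn":[0,0,0],"hand":-0.17}
    - {"linear":[0.3,0,0],"turn":[0,0,0],"hand":-0.17}
    - {"linear":[0.3,0,0],"turn":[0,0,0],"hand":-0.17}
    - {"linear":[0.3,0,0],"turn":[0,0,0],"hand":-0.17}
    - {"linear":[0.3,0,0],"turn":[0,0,0],"hand":-0.17}

```text
clock: 12.03
tcp_pos: [516.8, -142.3, 53.3]
eef_rot: [[0.99, -0.138, -0.002], [-0.138, -0.99, -0.001], [-0.002, 0.001, -1.0]]
contact_force: [-3.4, -0.7, 1.2]
width: 0.415
grasp_force: 1.8
```

Call:
play_rows:
  plan:
    - {"linear":[0.2,0,0],"turn":[0,0,0],"hand":-0.17}
    - {"linear":[0.2,0,0],"turn":[0,0,0],"hand":-0.17}
    - {"linear":[0.1,0,0],"turn":[0,0,0],"hand":-0.17}
    - {"linear":[0,0,0],"turn":[0,0,0],"hand":-0.17}

```text
clock: 12.37
tcp_pos: [530.0, -143.0, 53.2]
eef_rot: [[0.991, -0.136, 0.001], [-0.136, -0.991, 0.0], [0.001, -0.0, -1.0]]
contact_force: [-2.7, 0.3, 0.4]
width: 0.415
grasp_force: 1.2
```

```bash
python3 -c "
from k import *
gj(-17,-148,54)"
```

```text
jig tcp [ -25.9 -146.7]
t 12.37 tcp [ 530.  -143.    53.2] yaw -0.1364 tilt [ 6.e-04  3.e-04 -1.e+00] w 0.415 F [-2.7  0.3  0.4] grip 1.1841819807887077
delta units tool [ 0.36  0.05 -0.03] turnz 0.01
```

Pushing gently (3 N). I'll continue to the fence.

Call:
play_rows:
  plan:
    - {"linear":[0.12,0,0],"turn":[0,0,0],"hand":-0.17}
    - {"linear":[0.12,0,0],"turn":[0,0,0],"hand":-0.17}
    - {"linear":[0.08,0,0],"turn":[0,0,0],"hand":-0.17}
    - {"linear":[0.06,0,0],"turn":[0,0,0],"hand":-0.17}
    - {"linear":[0,0,0],"turn":[0,0,0],"hand":-0.17}

```text
clock: 12.78
tcp_pos: [538.4, -144.0, 53.2]
eef_rot: [[0.991, -0.136, -0.001], [-0.136, -0.991, 0.001], [-0.001, -0.0, -1.0]]
contact_force: [-4.1, 1.1, 1.6]
width: 0.413
grasp_force: 2.3
```

```bash
python3 -c "
from k import *
gj(-17,-148,54)"
```

```text
jig tcp [ -17.4 -146.6]
t 12.78 tcp [ 538.4 -144.    53.2] yaw -0.1366 tilt [-9.e-04  6.e-04 -1.e+00] w 0.413 F [-4.1  1.1  1.6] grip 2.2798122838139534
delta units tool [ 0.02  0.06 -0.03] turnz 0.01
```

Call:
play_rows:
  plan:
    - {"linear":[0.08,0,0],"turn":[0,0,0],"hand":-0.17}
    - {"linear":[0.08,0,0],"turn":[0,0,0],"hand":-0.17}
    - {"linear":[0,0,0],"turn":[0,0,0],"hand":-0.17}

```text
clock: 13.03
tcp_pos: [538.5, -144.1, 52.8]
eef_rot: [[0.991, -0.136, -0.01], [-0.136, -0.991, 0.001], [-0.01, -0.0, -1.0]]
contact_force: [-12.7, 2.2, 9.6]
width: 0.415
grasp_force: 6.5
```

```bash
python3 -c "
from k import *
gj(-17,-148,54)"
```

```text
jig tcp [ -17.3 -146.6]
t 13.03 tcp [ 538.5 -144.1   52.8] yaw -0.1369 tilt [-0.0096  0.0014 -1.    ] w 0.415 F [-12.7   2.2   9.6] grip 6.479055359959602
delta units tool [ 0.01  0.06 -0.05] turnz 0.01
```

Call:
play_rows:
  plan:
    - {"linear":[-0.5,0,0],"turn":[0,0,0],"hand":-0.17}
    - {"linear":[-0.7,0,0],"turn":[0,0,0],"hand":-0.17}
    - {"linear":[0,0,-1],"turn":[0,0,0],"hand":-1}
    - {"linear":[0,0,-1],"turn":[0,0,0],"hand":-1}
    - {"linear":[0,0,-1],"turn":[0,0,0],"hand":-1}
    - {"linear":[0,1,0],"turn":[0,0,0],"hand":-1}
    - {"linear":[0,1,0],"turn":[0,0,0],"hand":-1}
    - {"linear":[0,1,0],"turn":[0,0,0],"hand":-1}
    - {"linear":[0,0,0],"turn":[0,0,0],"hand":-1}
    - {"linear":[0,0,0],"turn":[0,0,0],"hand":-1}

```text
clock: 13.87
tcp_pos: [504.1, -217.4, 128.9]
eef_rot: [[0.99, -0.14, 0.004], [-0.14, -0.99, -0.001], [0.004, 0.001, -1.0]]
contact_force: [0.4, 0.8, -0.1]
width: 0.013
grasp_force: 0.0
```

```bash
python3 -c "
from k import *
d=save('wrist','w2'); gj(33,-224,115); s=state(); pickle.dump(s,open('pics/s2.pkl','wb'))"
```

```text
jig tcp [ -41.6 -222.2]
t 13.92 tcp [ 504.1 -215.7  128.8] yaw -0.1381 tilt [ 3.4e-03 -5.0e-04 -1.0e+00] w 0.004 F [0.4 0.2 0.3] grip 0.0
delta units tool [2.98 0.07 0.56] turnz -0.0
```

View pics/w2.png

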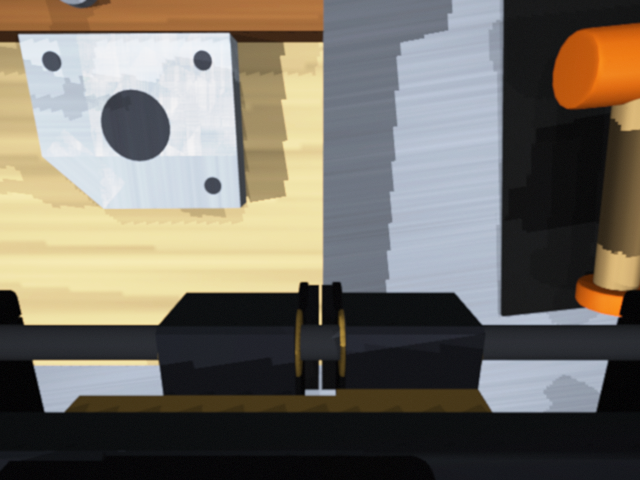

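The wrist view shows the plate square against the fence, with corners (20,35), (232,33), (239,208) and (105,208).

```bash
python3 -c "
from k import *
d=ld('w2');s=pickle.load(open('pics/s2.pkl','rb'))
for u in((20,35),(232,33),(239,208),(105,208),(43,157)): print(J(wray(d,s,u,60)).round(1))"
```

```text
[ 84.8 -66.3]
[  85.6 -176.8]
[  -6.4 -175.1]
[ -6.4 -96.6]
[ 22.8 -66. ]
```

Call:
play_rows:
  plan:
    - {"linear":[1,0,0],"turn":[0,0,0],"hand":-1}
    - {"linear":[1,0,0],"turn":[0,0,0],"hand":-1}
    - {"linear":[0.98,0,0],"turn":[0,0,0],"hand":-1}
    - {"linear":[0,0,1],"turn":[0,0,0],"hand":-1}
    - {"linear":[0,0,1],"turn":[0,0,0],"hand":-1}
    - {"linear":[0,0,0.6],"turn":[0,0,0],"hand":-1}
    - {"linear":[0,0,0.2],"turn":[0,0,0],"hand":-1}
    - {"linear":[0,0,0],"turn":[0,0,0],"hand":-1}
    - {"linear":[0,0,0],"turn":[0,0,0],"hand":-1}
    - {"linear":[0,0,0],"turn":[0,0,0],"hand":-1}

```text
clock: 14.75
tcp_pos: [577.9, -225.3, 59.8]
eef_rot: [[0.991, -0.136, 0.003], [-0.136, -0.991, -0.001], [0.003, 0.0, -1.0]]
contact_force: [-0.6, -0.6, -0.0]
width: 0.008
grasp_force: 0.0
```

```bash
python3 -c "
from k import *
gj(33,-195,54)"
```

```text
jig tcp [  32.8 -221.7]
t 14.75 tcp [ 577.9 -225.3   59.8] yaw -0.1366 tilt [ 3.1e-03 -7.0e-04 -1.0e+00] w 0.008 F [-0.6 -0.6 -0. ] grip 0.0
delta units tool [ 0.01 -1.07  0.23] turnz 0.01
```

Call:
play_rows:
  plan:
    - {"linear":[-0.05,-0.3,0.2],"turn":[0,0,0],"hand":-1}
    - {"linear":[-0.05,-0.3,0.03],"turn":[0,0,0],"hand":-1}
    - {"linear":[0.006,-0.3,0],"turn":[0,0,0],"hand":-1}
    - {"linear":[0.006,-0.3,0],"turn":[0,0,0],"hand":-1}
    - {"linear":[0.006,-0.3,0],"turn":[0,0,0],"hand":-1}
    - {"linear":[0.006,-0.3,0],"turn":[0,0,0],"hand":-1}
    - {"linear":[0.006,-0.3,0],"turn":[0,0,0],"hand":-1}
    - {"linear":[0.006,-0.3,0],"turn":[0,0,0],"hand":-1}
    - {"linear":[0.006,-0.3,0],"turn":[0,0,0],"hand":-1}
    - {"linear":[0.006,-0.3,0],"turn":[0,0,0],"hand":-1}

```text
clock: 15.58
tcp_pos: [584.5, -153.5, 52.9]
eef_rot: [[0.99, -0.139, -0.002], [-0.139, -0.99, -0.004], [-0.001, 0.004, -1.0]]
contact_force: [-3.6, -6.2, 2.3]
width: 0.002
grasp_force: 3.3
```

```bash
python3 -c "
from k import *
gj(33,80,54)
s=state();d=save('wrist','w3');pickle.dump(s,open('pics/s3.pkl','wb'))"
```

```text
jig tcp [  29.5 -149.6]
t 15.58 tcp [ 584.5 -153.5   52.9] yaw -0.1391 tilt [-0.0017 -0.0036 -1.    ] w 0.002 F [-3.6 -6.2  2.3] grip 3.3458396047353745
delta units tool [ 0.13 -9.18 -0.08] turnz -0.01
```

View pics/w3.png

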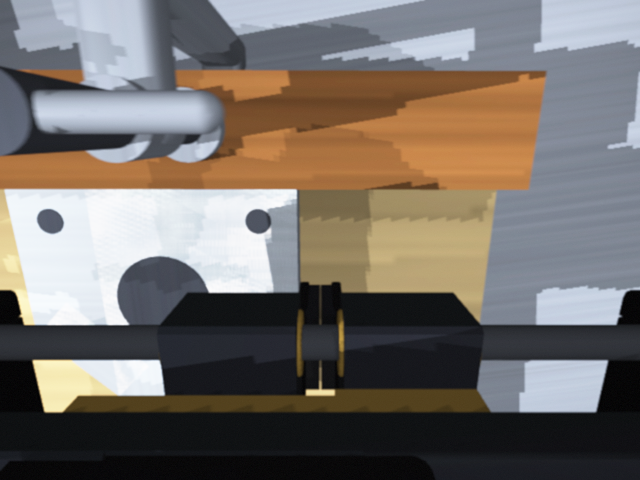

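The plate's far edge lies along the fence at row 189 and its -y edge is at column 297, touching the fingers. It is square, so I keep pushing.

Call:
play_rows:
  plan:
    - {"linear":[0.006,-0.35,0],"turn":[0,0,0],"hand":-1}
    - {"linear":[0.006,-0.35,0],"turn":[0,0,0],"hand":-1}
    - {"linear":[0.006,-0.35,0],"turn":[0,0,0],"hand":-1}
    - {"linear":[0.006,-0.35,0],"turn":[0,0,0],"hand":-1}
    - {"linear":[0.006,-0.35,0],"turn":[0,0,0],"hand":-1}
    - {"linear":[0.006,-0.35,0],"turn":[0,0,0],"hand":-1}
    - {"linear":[0.006,-0.35,0],"turn":[0,0,0],"hand":-1}
    - {"linear":[0.006,-0.35,0],"turn":[0,0,0],"hand":-1}
    - {"linear":[0.006,-0.35,0],"turn":[0,0,0],"hand":-1}
    - {"linear":[0.006,-0.35,0],"turn":[0,0,0],"hand":-1}

```text
clock: 16.47
tcp_pos: [596.6, -69.1, 52.8]
eef_rot: [[0.99, -0.14, -0.005], [-0.14, -0.99, -0.006], [-0.004, 0.007, -1.0]]
contact_force: [-6.7, -9.0, 6.5]
width: 0.004
grasp_force: 5.4
```

```bash
python3 -c "
from k import *
gj(33,80,54)
d=ld('w3');s=pickle.load(open('pics/s3.pkl','rb'))
for u in((297,189),(298,285),(5,189)): print(J(wray(d,s,u,60)).round(1),J(s['tcp_pos']))"
```

```text
jig tcp [ 29.9 -64.4]
t 16.47 tcp [596.6 -69.1  52.8] yaw -0.1403 tilt [-0.0052 -0.0061 -1.    ] w 0.004 F [-6.7 -9.   6.5] grip 5.393912047147751
delta units tool [ 0.11 -5.78 -0.09] turnz -0.03
[  85.7 -141.2] [  29.53945381 -149.58645191]
[  46.8 -140.9] [  29.53945381 -149.58645191]
[ 85.9 -31.3] [  29.53945381 -149.58645191]
```

Call:
play_rows:
  plan:
    - {"linear":[0,-0.35,0],"turn":[0,0,0],"hand":-1}
    - {"linear":[0,-0.35,0],"turn":[0,0,0],"hand":-1}
    - {"linear":[0,-0.35,0],"turn":[0,0,0],"hand":-1}
    - {"linear":[0,-0.35,0],"turn":[0,0,0],"hand":-1}
    - {"linear":[0,-0.35,0],"turn":[0,0,0],"hand":-1}
    - {"linear":[0,-0.35,0],"turn":[0,0,0],"hand":-1}
    - {"linear":[0,-0.35,0],"turn":[0,0,0],"hand":-1}
    - {"linear":[0,-0.35,0],"turn":[0,0,0],"hand":-1}
    - {"linear":[0,-0.35,0],"turn":[0,0,0],"hand":-1}
    - {"linear":[0,-0.35,0],"turn":[0,0,0],"hand":-1}

```text
clock: 17.3
tcp_pos: [608.9, 17.6, 52.8]
eef_rot: [[0.99, -0.14, -0.005], [-0.14, -0.99, -0.006], [-0.004, 0.007, -1.0]]
contact_force: [-5.3, -9.0, 7.2]
width: 0.005
grasp_force: 5.1
```

```bash
python3 -c "
from k import *
gj(33,90,54)
d=save('wrist','w4')"
```

```text
jig tcp [30.2 23.2]
t 17.3 tcp [608.9  17.6  52.8] yaw -0.1403 tilt [-0.005  -0.0063 -1.    ] w 0.005 F [-5.3 -9.   7.2] grip 5.067209154367447
delta units tool [ 0.1  -2.67 -0.07] turnz -0.03
```

View pics/w4.png

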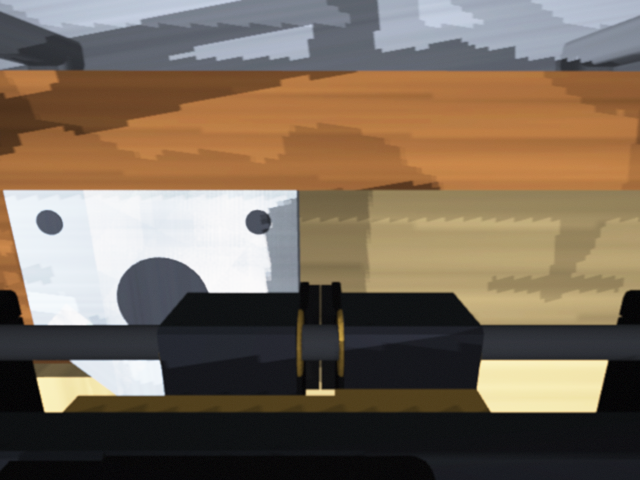

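Call:
play_rows:
  plan:
    - {"linear":[0,-0.25,0],"turn":[0,0,0],"hand":-1}
    - {"linear":[0,-0.25,0],"turn":[0,0,0],"hand":-1}
    - {"linear":[0,-0.25,0],"turn":[0,0,0],"hand":-1}
    - {"linear":[0,-0.25,0],"turn":[0,0,0],"hand":-1}
    - {"linear":[0,-0.25,0],"turn":[0,0,0],"hand":-1}
    - {"linear":[0,-0.25,0],"turn":[0,0,0],"hand":-1}
    - {"linear":[0,-0.25,0],"turn":[0,0,0],"hand":-1}
    - {"linear":[0,-0.25,0],"turn":[0,0,0],"hand":-1}
    - {"linear":[0,-0.25,0],"turn":[0,0,0],"hand":-1}

```text
clock: 18.1
tcp_pos: [618.0, 77.3, 52.3]
eef_rot: [[0.99, -0.138, -0.001], [-0.138, -0.99, -0.001], [-0.001, 0.001, -1.0]]
contact_force: [-1.2, -2.7, -1.9]
width: 0.012
grasp_force: 1.3
```

```bash
python3 -c "
from k import *
gj(33,90,54)
d=save('side','sd1'); a=cv2.resize(d['pixels'][200:350,150:340,::-1],None,fx=3.5,fy=3.5,interpolation=cv2.INTER_CUBIC); cv2.imwrite('pics/c2.png',a)"
```

```text
jig tcp [31.  83.6]
t 18.1 tcp [618.   77.3  52.3] yaw -0.1383 tilt [-0.0013 -0.0011 -1.    ] w 0.012 F [-1.2 -2.7 -1.9] grip 1.253152024000883
delta units tool [ 0.08 -0.25 -0.07] turnz -0.01
```

View pics/c2.png

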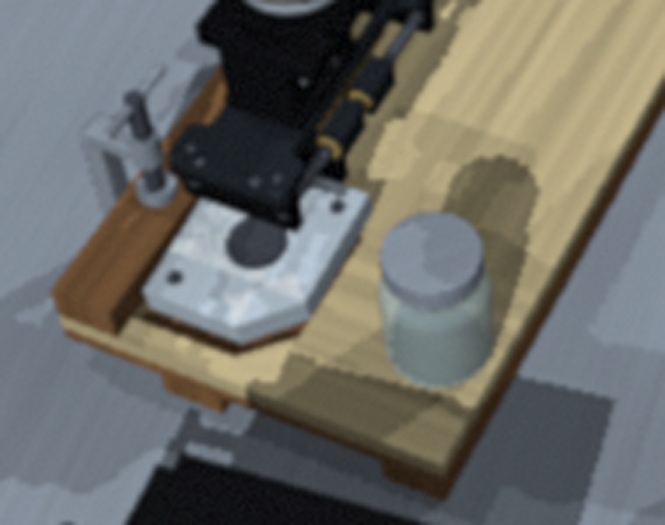

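The plate overhangs the pocket with its leading edge close to the far end, and the jar hasn't been touched. I'll finish the push in small steps.

Call:
play_rows:
  plan:
    - {"linear":[0,-0.12,0],"turn":[0,0,0],"hand":-1}
    - {"linear":[0,-0.12,0],"turn":[0,0,0],"hand":-1}
    - {"linear":[0,0,0],"turn":[0,0,0],"hand":-1}

```text
clock: 18.4
tcp_pos: [619.2, 84.7, 52.3]
eef_rot: [[0.991, -0.136, -0.001], [-0.136, -0.991, 0.0], [-0.001, -0.0, -1.0]]
contact_force: [-0.5, -0.8, 0.1]
width: -0.0
grasp_force: 0.6
```

```bash
python3 -c "
from k import *
gj(33,92,54)"
```

```text
jig tcp [31.2 91. ]
t 18.4 tcp [619.2  84.7  52.3] yaw -0.1364 tilt [-5.e-04  5.e-04 -1.e+00] w -0.0 F [-0.5 -0.8  0.1] grip 0.6243096012622118
delta units tool [ 0.07 -0.04 -0.07] turnz 0.01
```

Call:
play_rows:
  plan:
    - {"linear":[0,-0.06,0],"turn":[0,0,0],"hand":-1}
    - {"linear":[0,0,0],"turn":[0,0,0],"hand":-1}
    - {"linear":[0,0,0],"turn":[0,0,0],"hand":-1}

```text
clock: 18.65
tcp_pos: [619.6, 85.4, 52.5]
eef_rot: [[0.991, -0.137, -0.0], [-0.137, -0.991, 0.0], [-0.0, -0.0, -1.0]]
contact_force: [0.1, -2.0, -0.7]
width: 0.007
grasp_force: 0.8
```

Call:
play_rows:
  plan:
    - {"linear":[0,0.4,0],"turn":[0,0,0],"hand":-1}
    - {"linear":[0,0.6,0],"turn":[0,0,0],"hand":-1}
    - {"linear":[0,0,-1],"turn":[0,0,0],"hand":-1}
    - {"linear":[0,0,-1],"turn":[0,0,0],"hand":-1}
    - {"linear":[0,0,-1],"turn":[0,0,0],"hand":-1}
    - {"linear":[-1,1,-1],"turn":[0,0,0],"hand":-1}
    - {"linear":[-1,1,-1],"turn":[0,0,0],"hand":-1}
    - {"linear":[-1,0,0],"turn":[0,0,0],"hand":-1}
    - {"linear":[0,0,0],"turn":[0,0,0],"hand":-1}
    - {"linear":[0,0,0],"turn":[0,0,0],"hand":-1}

```text
clock: 19.48
tcp_pos: [536.7, 21.7, 176.6]
eef_rot: [[0.99, -0.138, 0.002], [-0.138, -0.99, -0.0], [0.002, -0.0, -1.0]]
contact_force: [1.1, -0.4, 0.2]
width: 0.005
grasp_force: 0.0
```

```bash
python3 -c "
from k import *
gj(33,92,54); s=state(); d=save('wrist','w5'); pickle.dump(s,open('pics/s5.pkl','wb')); e=save('side','sd2'); save('top','top2')
a=cv2.resize(e['pixels'][200:330,150:320,::-1],None,fx=2.5,fy=2.5,interpolation=cv2.INTER_CUBIC); b=cv2.resize(d['pixels'][:260,:,::-1],(640,260)); c=np.zeros((600,640,3),np.uint8); c[:260]=b; c[262:262+a.shape[0],:a.shape[1]]=a[:338]; cv2.imwrite('pics/c3.png',c)"
```

```text
jig tcp [-41.9  17.3]
t 19.48 tcp [536.7  21.7 176.6] yaw -0.1386 tilt [ 2.1e-03 -1.0e-04 -1.0e+00] w 0.005 F [ 1.1 -0.4  0.2] grip 0.0
delta units tool [ 2.98 -2.99  4.91] turnz -0.01
```

View pics/c3.png

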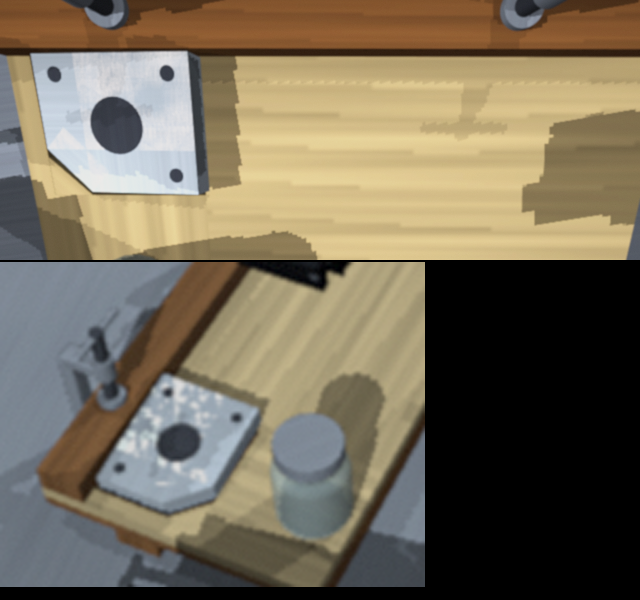

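The front end has dropped in, but the -y edge (188,52)–(200,193) still stands high. I'll solve the plate's pose from its five corners.

```bash
python3 -c "
from k import *
d=ld('w5');s=pickle.load(open('pics/s5.pkl','rb'))
f=240/np.tan(np.radians(d['fovy'])/2); K=np.array([[f,0,d['cx']],[0,f,d['cy']],[0,0,1.]])
L=np.array([(46,55,10),(46,-55,10),(-46,-55,10),(-46,25,10),(-16,55,10)],float); uv=np.array([(31,53),(188,52),(199,194),(93,193),(48,152)],float)
ok,r,t=cv2.solvePnP(L,uv,K,None,flags=cv2.SOLVEPNP_IPPE)
H=np.array(d['hand_eye']);Rt=np.array(s['eef_rot'])
for ok,rs,ts,er in [cv2.solvePnPGeneric(L,uv,K,None,flags=cv2.SOLVEPNP_IPPE)]:
  for r,t in zip(rs,ts):
    A=Rt@H[:3,:3]@cv2.Rodrigues(r)[0]; c=s['tcp_pos']+Rt@(H[:3,:3]@t.ravel()+H[:3,3]); print(J(c).round(1),c[2].round(1),'z axis jig',(R.T@A[:2,2]).round(3),'yaw',(np.arctan2(A[1,0],A[0,0])-j[2]).round(3),er.ravel())
"
```

```text
[ 40.7 157. ] 65.7 z axis jig [ 0.014 -0.282] yaw -1.553 [101.35951109 104.11255477]
[ 39.  135.5] 65.8 z axis jig [-0.779  0.325] yaw -1.482 [101.35951109 104.11255477]
```

```bash
python3 -c "
from k import *
from scipy.spatial.transform import Rotation as Q
d=ld('w5');s=pickle.load(open('pics/s5.pkl','rb'))
f=240/np.tan(np.radians(d['fovy'])/2); K=np.array([[f,0,d['cx']],[0,f,d['cy']],[0,0,1.]])
L=np.array([(46,55,10),(46,-55,10),(-46,-55,10),(-46,25,10),(-16,55,10)],float); uv=np.array([(31,53),(188,52),(199,194),(93,193),(48,152)],float)
H=np.array(d['hand_eye']);Rt=np.array(s['eef_rot'])
def pr(q):
  P=Q.from_euler('xyz',q[3:]).apply(L)+q[:3]; P=np.c_[P[:,:2]@R.T+j[:2],P[:,2]]
  C=((P-s['tcp_pos'])@Rt-H[:3,3])@H[:3,:3]; return (C[:,:2]/C[:,2:]*f+[d['cx'],d['cy']]-uv).ravel()
r=least_squares(pr,[39,155,45,0,0,0],x_scale=[10,10,10,.1,.1,.1]);print(r.x.round(3),r.fun.round(1))
r=least_squares(lambda q:pr([q[0],q[1],q[2],q[3],0,q[4]]),[39,155,45,0,0],x_scale=[10,10,10,.1,.1]);print(r.x.round(3),r.fun.round(1))
for z in (60,48): print([J(wray(d,s,u,z)).round(1) for u in uv])
"
```

```text
[ 4.01750e+01  1.55424e+02  4.44420e+01 -1.06000e-01  1.10000e-02
 -5.00000e-03] [-0.3  1.8  0.1 -0.5  0.4  0.9  0.2 -0.2 -0.4 -2. ]
[ 4.02050e+01  1.55466e+02  4.43470e+01 -1.07000e-01 -7.00000e-03] [-0.6  1.5 -0.1 -0.3  0.4  1.1  0.6 -0.3 -0.2 -2.1]
[array([ 85.3, 202.3]), array([ 85.7, 101.5]), array([ -5.4, 102.4]), array([ -4.6, 177.1]), array([ 23.5, 203.4])]
[array([ 87.6, 210.6]), array([ 88. , 105.3]), array([ -7.1, 106.3]), array([ -6.3, 184.3]), array([ 23.1, 211.8])]
```

The plate's front is in and its rear bottom edge still sits on the lip at y≈99.6, so it needs about 3 mm more.

Call:
play_rows:
  plan:
    - {"linear":[1,0,0],"turn":[0,0,0],"hand":-1}
    - {"linear":[1,-1,1],"turn":[0,0,0],"hand":-1}
    - {"linear":[1,-1,1],"turn":[0,0,0],"hand":-1}
    - {"linear":[0,0,1],"turn":[0,0,0],"hand":-1}
    - {"linear":[0,0,1],"turn":[0,0,0],"hand":-1}
    - {"linear":[0,0,0.7],"turn":[0,0,0],"hand":-1}
    - {"linear":[0,0,0.2],"turn":[0,0,0],"hand":-1}
    - {"linear":[0,0,0],"turn":[0,0,0],"hand":-1}
    - {"linear":[0,0,0],"turn":[0,0,0],"hand":-1}

```text
clock: 20.38
tcp_pos: [616.9, 60.7, 54.7]
eef_rot: [[0.991, -0.137, 0.0], [-0.137, -0.991, 0.0], [0.0, -0.0, -1.0]]
contact_force: [-0.3, 0.8, 0.0]
width: 0.007
grasp_force: 0.0
```

```bash
python3 -c "
from k import *
gj(33,95,54)"
```

```text
jig tcp [32.2 67. ]
t 20.38 tcp [616.9  60.7  54.7] yaw -0.137 tilt [ 1.e-04  2.e-04 -1.e+00] w 0.007 F [-0.3  0.8  0. ] grip 0.0
delta units tool [ 0.03 -1.12  0.03] turnz 0.01
```

Call:
play_rows:
  plan:
    - {"linear":[0,-0.4,0],"turn":[0,0,0],"hand":-1}
    - {"linear":[0,-0.3,0],"turn":[0,0,0],"hand":-1}
    - {"linear":[0,-0.2,0],"turn":[0,0,0],"hand":-1}
    - {"linear":[0,-0.1,0],"turn":[0,0,0],"hand":-1}
    - {"linear":[0,-0.06,0],"turn":[0,0,0],"hand":-1}
    - {"linear":[0,-0.06,0],"turn":[0,0,0],"hand":-1}
    - {"linear":[0,0,0],"turn":[0,0,0],"hand":-1}
    - {"linear":[0,0,0],"turn":[0,0,0],"hand":-1}

```text
clock: 21.05
tcp_pos: [620.0, 86.6, 55.4]
eef_rot: [[0.99, -0.138, -0.0], [-0.138, -0.99, -0.002], [0.0, 0.002, -1.0]]
contact_force: [-2.6, -5.5, 4.4]
width: 0.002
grasp_force: 2.7
```

```bash
python3 -c "
from k import *
gj(33,95,54)"
```

```text
jig tcp [31.8 93.1]
t 21.05 tcp [620.   86.6  55.4] yaw -0.1385 tilt [-2.0e-04 -1.8e-03 -1.0e+00] w 0.002 F [-2.6 -5.5  4.4] grip 2.726203892379999
delta units tool [ 0.05 -0.08  0.06] turnz -0.01
```

Call:
play_rows:
  plan:
    - {"linear":[0,-0.05,0],"turn":[0,0,0],"hand":-1}
    - {"linear":[0,-0.05,0],"turn":[0,0,0],"hand":-1}
    - {"linear":[0,0,0],"turn":[0,0,0],"hand":-1}
    - {"linear":[0,0,0],"turn":[0,0,0],"hand":-1}

```text
clock: 21.38
tcp_pos: [620.4, 90.6, 54.8]
eef_rot: [[0.991, -0.137, 0.0], [-0.137, -0.991, 0.0], [0.0, -0.0, -1.0]]
contact_force: [-0.4, -2.3, 1.0]
width: 0.007
grasp_force: 1.5
```

```bash
python3 -c "
from k import *
gj(33,95,54)"
```

```text
jig tcp [31.5 97.1]
t 21.38 tcp [620.4  90.6  54.8] yaw -0.1373 tilt [ 1.e-04  1.e-04 -1.e+00] w 0.007 F [-0.4 -2.3  1. ] grip 1.494630854576826
delta units tool [0.06 0.09 0.03] turnz 0.0
```

Call:
play_rows:
  plan:
    - {"linear":[0,0.4,0],"turn":[0,0,0],"hand":-1}
    - {"linear":[0,0.4,0],"turn":[0,0,0],"hand":-1}
    - {"linear":[0,0,-0.8],"turn":[0,0,0],"hand":-1}
    - {"linear":[0,0,-0.8],"turn":[0,0,0],"hand":-1}
    - {"linear":[0.08,-0.8,0],"turn":[0,0,0],"hand":-1}
    - {"linear":[0.08,-0.8,0],"turn":[0,0,0],"hand":-1}
    - {"linear":[0,-0.4,0],"turn":[0,0,0],"hand":-1}
    - {"linear":[0,0,0.4],"turn":[0,0,0],"hand":-1}
    - {"linear":[0,0,0.3],"turn":[0,0,0],"hand":-1}
    - {"linear":[0,0,0],"turn":[0,0,0],"hand":-1}

```text
clock: 22.22
tcp_pos: [626.4, 117.7, 74.6]
eef_rot: [[0.99, -0.138, -0.005], [-0.138, -0.99, -0.002], [-0.005, 0.003, -1.0]]
contact_force: [0.3, -0.9, -0.5]
width: 0.001
grasp_force: 0.0
```

Call:
play_rows:
  plan:
    - {"linear":[0,0,0.2],"turn":[0,0,0],"hand":-1}
    - {"linear":[0,0,0.2],"turn":[0,0,0],"hand":-1}
    - {"linear":[0,0,0],"turn":[0,0,0],"hand":-1}
    - {"linear":[0,0,0],"turn":[0,0,0],"hand":-1}

```text
clock: 22.55
tcp_pos: [628.2, 119.2, 67.1]
eef_rot: [[0.991, -0.137, -0.001], [-0.137, -0.991, -0.0], [-0.001, 0.001, -1.0]]
contact_force: [-0.8, 0.3, 0.4]
width: 0.003
grasp_force: 0.0
```

```bash
python3 -c "
from k import *
gj(35,125,59)"
```

```text
jig tcp [ 35.4 126.5]
t 22.55 tcp [628.2 119.2  67.1] yaw -0.1379 tilt [-8.e-04 -4.e-04 -1.e+00] w 0.003 F [-0.8  0.3  0.4] grip 0.0
delta units tool [-0.01  0.06  0.32] turnz -0.0
```

Call:
play_rows:
  plan:
    - {"linear":[0,0,0.2],"turn":[0,0,0],"hand":-1}
    - {"linear":[0,0,0.12],"turn":[0,0,0],"hand":-1}
    - {"linear":[0,0,0.1],"turn":[0,0,0],"hand":-1}
    - {"linear":[0,0,0],"turn":[0,0,0],"hand":-1}
    - {"linear":[0,0,0],"turn":[0,0,0],"hand":-1}

```text
clock: 22.97
tcp_pos: [628.6, 119.8, 59.4]
eef_rot: [[0.991, -0.137, 0.001], [-0.137, -0.991, -0.001], [0.001, 0.001, -1.0]]
contact_force: [-5.2, -1.3, 13.3]
width: 0.012
grasp_force: 7.0
```

```bash
python3 -c "
from k import *
gj(35,125,59)"
```

```text
jig tcp [ 35.7 127.2]
t 22.97 tcp [628.6 119.8  59.4] yaw -0.1374 tilt [ 6.e-04 -6.e-04 -1.e+00] w 0.012 F [-5.2 -1.3 13.3] grip 6.975001967512071
delta units tool [-0.03  0.09  0.02] turnz 0.0
```

Contact with the tips at about z = 48.4 matches the seated top of 48. I'll retreat and verify.

Call:
play_rows:
  plan:
    - {"linear":[0,0,-0.5],"turn":[0,0,0],"hand":-1}
    - {"linear":[0,0,-1],"turn":[0,0,0],"hand":-1}
    - {"linear":[0,0,-1],"turn":[0,0,0],"hand":-1}
    - {"linear":[0,0,-1],"turn":[0,0,0],"hand":-1}
    - {"linear":[0,1,-1],"turn":[0,0,0],"hand":-1}
    - {"linear":[-1,1,0],"turn":[0,0,0],"hand":-1}
    - {"linear":[-1,1,0],"turn":[0,0,0],"hand":-1}
    - {"linear":[-1,1,0],"turn":[0,0,0],"hand":-1}
    - {"linear":[0,0,0],"turn":[0,0,0],"hand":-1}
    - {"linear":[0,0,0],"turn":[0,0,0],"hand":-1}

```text
clock: 23.8
tcp_pos: [539.4, 29.5, 170.1]
eef_rot: [[0.99, -0.139, 0.0], [-0.139, -0.99, -0.001], [0.001, 0.001, -1.0]]
contact_force: [1.4, 0.8, 0.1]
width: 0.007
grasp_force: 0.0
```

```bash
python3 -c "
from k import *
gj(33,92,54); s=state(); d=save('wrist','w6'); pickle.dump(s,open('pics/s6.pkl','wb')); e=save('top','top3')
a=cv2.resize(e['pixels'][130:290,205:560,::-1],None,fx=1.8,fy=1.8,interpolation=cv2.INTER_CUBIC)[:,:640]; c=np.zeros((550,640,3),np.uint8); c[:260]=d['pixels'][:260,:,::-1]; c[262:262+a.shape[0]]=a; cv2.imwrite('pics/c4.png',c)"
```

```text
jig tcp [-40.3  25.5]
t 23.8 tcp [539.4  29.5 170.1] yaw -0.1397 tilt [ 4.e-04 -8.e-04 -1.e+00] w 0.007 F [1.4 0.8 0.1] grip 0.0
delta units tool [ 2.92 -2.67  4.64] turnz -0.02Traceback (most recent call last):
  File "<string>", line 4, in <module>
    a=cv2.resize(e['pixels'][130:290,205:560,::-1],None,fx=1.8,fy=1.8,interpolation=cv2.INTER_CUBIC)[:,:640]; c=np.zeros((550,640,3),np.uint8); c[:260]=d['pixels'][:260,:,::-1]; c[262:262+a.shape[0]]=a; cv2.imwrite('pics/c4.png',c)
                                                                                                                                                                                  ~^^^^^^^^^^^^^^^^^^^^
ValueError: could not broadcast input array from shape (288,639,3) into shape (288,640,3)
```

The 10-picture limit is used up, so I'll verify with image code: segment the plate's top face in the wrist image and compare it with the seated model.

```bash
cat > v.py <<'E'
from k import *
import sys
from scipy.spatial.transform import Rotation as Q
w,sn,x0,z0=sys.argv[1],sys.argv[2],float(sys.argv[3]),float(sys.argv[4])
d=ld(w);s=pickle.load(open(f'pics/{sn}.pkl','rb'))
f=240/np.tan(np.radians(d['fovy'])/2)
H=np.array(d['hand_eye']);Rt=np.array(s['eef_rot'])
L=np.array([(46,55,10),(46,-55,10),(-46,-55,10),(-46,25,10),(-16,55,10)],float)
def px(q):
  P=Q.from_euler('xyz',q[3:]).apply(L)+q[:3]; P=np.c_[P[:,:2]@R.T+j[:2],P[:,2]]
  C=((P-s['tcp_pos'])@Rt-H[:3,3])@H[:3,:3]; return C[:,:2]/C[:,2:]*f+[d['cx'],d['cy']]
hsv=cv2.cvtColor(cv2.medianBlur(d['pixels'],3),cv2.COLOR_RGB2HSV); m=((hsv[...,1]<50)&(hsv[...,2]>115)).astype(np.uint8)
g=px([39,157,z0,0,0,0]); roi=np.zeros_like(m); cv2.fillPoly(roi,[cv2.convexHull(g.astype(np.int32))],1); roi=cv2.dilate(roi,np.ones((31,31))); m&=roi
cs=cv2.findContours(m,cv2.RETR_EXTERNAL,cv2.CHAIN_APPROX_NONE)[0]; c=max(cs,key=cv2.contourArea); h=cv2.convexHull(c)
ap=cv2.approxPolyDP(h,4,True).reshape(-1,2); print('area',cv2.contourArea(h),'corners',ap.tolist(),'seated model',g.round().tolist())
A=np.array([ap[np.argmin(np.linalg.norm(ap-u,axis=1))] for u in g],float); print('dev',(A-g).round(1).tolist())
r=least_squares(lambda q:(px([q[0],q[1],q[2],q[3],q[4],q[5]])-A).ravel(),[39,157,z0,0,0,0],x_scale=[10,10,10,.1,.1,.1]);print('free',r.x.round(3),'res',np.abs(r.fun).max().round(1))
r=least_squares(lambda q:(px([q[0],q[1],38,0,0,q[2]])-A).ravel(),[39,157,0],x_scale=[10,10,.1]);print('seated fit',r.x.round(3),'res',np.abs(r.fun).max().round(1))
E
python3 v.py w5 s5 39 44; python3 v.py w6 s6 39 38
```

```text
area 20571.0 corners [[187, 52], [198, 194], [93, 192], [48, 150], [31, 53]] seated model [[23.0, 55.0], [190.0, 55.0], [202.0, 195.0], [92.0, 195.0], [42.0, 152.0]]
dev [[8.0, -2.4], [-3.5, -3.1], [-4.4, -1.0], [1.4, -3.1], [6.2, -2.5]]
free [ 4.0617e+01  1.5638e+02  4.3024e+01 -1.1200e-01 -0.0000e+00 -1.0000e-02] res 1.1
seated fit [ 4.07160e+01  1.58797e+02 -4.00000e-03] res 4.3
area 21847.0 corners [[29, 55], [196, 56], [207, 194], [96, 196], [45, 150]] seated model [[34.0, 58.0], [202.0, 57.0], [213.0, 197.0], [102.0, 197.0], [53.0, 155.0]]
dev [[-5.5, -2.8], [-6.3, -1.4], [-6.3, -3.2], [-6.4, -1.5], [-7.8, -4.9]]
free [ 4.07840e+01  1.62341e+02  3.56370e+01  2.10000e-02  2.20000e-02
 -3.00000e-03] res 1.6
seated fit [ 4.07520e+01  1.61147e+02 -9.00000e-03] res 1.6
```

```bash
python3 -c "
from k import *
d=ld('top0')
for u in((180,208),(167,192),(180,285)): print('org',ray(d,u,140).round(),J(ray(d,u,140)).round())
print('body +y corners', W(75,270),W(0,270))
t=ld('top3'); a=t['pixels'].astype(int); hs=cv2.cvtColor(t['pixels'],cv2.COLOR_RGB2HSV)
m=(hs[...,0]<15)&(hs[...,1]>180)&(hs[...,2]>90)
m[:, :455]=0; m[:,535:]=0; m[:170]=0; m[290:]=0; ys,xs=np.nonzero(m); print('orange on mat',len(xs),xs.min(),xs.max(),ys.min(),ys.max())
n=cv2.connectedComponentsWithStats(m.astype(np.uint8)); print(n[2][1:],n[3][1:])
for c,st in zip(n[3][1:],n[2][1:]):
  if st[4]>40: print(ray(t,c,27).round(1))
print(mt)
# jar shift between frames
for k in('top0','top3'):
  g=cv2.cvtColor(ld(k)['pixels'],cv2.COLOR_RGB2GRAY)[212:252,222:262]; globals()[k]=np.float32(g)
print('jar shift px',cv2.phaseCorrelate(top0,top3))
"
```

```text
org [561. 298. 140.] [-55. 294.]
org [598. 327. 140.] [-23. 328.]
org [393. 294. 140.] [-221.  268.]
body +y corners [687.13679907 255.90797261] [612.84676755 266.2031762 ]
orange on mat 670 478 518 190 266
[[478 190  41  19 559]
 [490 259  21   8 111]] [[498.84794275 198.44186047]
 [500.18918919 262.36036036]]
[ 596.5 -435.6   27. ]
[ 442.4 -425.9   27. ]
[ 5.33795274e+02 -4.28095649e+02 -2.82570993e-02]
jar shift px ((-0.2346376556416736, -0.07030166785738245), 0.4590275663137436)
```

Mallet and jar check out. The plate fits the flat, square model. As a direct check I'll press its front end by touch.

Call:
play_rows:
  plan:
    - {"linear":[0.9,-1,0],"turn":[0,0,0],"hand":-1}
    - {"linear":[0.9,-1,0],"turn":[0,0,0],"hand":-1}
    - {"linear":[0.9,-1,0],"turn":[0,0,0],"hand":-1}
    - {"linear":[0.2,-1,0],"turn":[0,0,0],"hand":-1}
    - {"linear":[0,-1,0],"turn":[0,0,0],"hand":-1}
    - {"linear":[0,-1,0],"turn":[0,0,0],"hand":-1}
    - {"linear":[0,-0.2,1],"turn":[0,0,0],"hand":-1}
    - {"linear":[0,0,1],"turn":[0,0,0],"hand":-1}
    - {"linear":[0,0,1],"turn":[0,0,0],"hand":-1}
    - {"linear":[0,0,0.6],"turn":[0,0,0],"hand":-1}

```text
clock: 24.73
tcp_pos: [632.8, 176.4, 76.4]
eef_rot: [[0.991, -0.134, -0.003], [-0.134, -0.991, -0.0], [-0.003, 0.001, -1.0]]
contact_force: [-0.2, 0.1, -0.2]
width: 0.007
grasp_force: 0.0
```

Call:
play_rows:
  plan:
    - {"linear":[0,0,0.25],"turn":[0,0,0],"hand":-1}
    - {"linear":[0,0,0.2],"turn":[0,0,0],"hand":-1}
    - {"linear":[0,0,0],"turn":[0,0,0],"hand":-1}
    - {"linear":[0,0,0],"turn":[0,0,0],"hand":-1}

```text
clock: 25.07
tcp_pos: [634.4, 175.4, 69.1]
eef_rot: [[0.991, -0.136, 0.002], [-0.136, -0.991, 0.001], [0.002, -0.001, -1.0]]
contact_force: [1.4, 0.7, 0.1]
width: 0.002
grasp_force: 0.0
```

```bash
python3 -c "
from k import *
gj(37,180,59)"
```

```text
jig tcp [ 33.8 183. ]
t 25.07 tcp [634.4 175.4  69.1] yaw -0.1368 tilt [ 1.7e-03  8.0e-04 -1.0e+00] w 0.002 F [1.4 0.7 0.1] grip 0.0
delta units tool [0.13 0.12 0.41] turnz 0.01
```

Call:
play_rows:
  plan:
    - {"linear":[0,0,0.2],"turn":[0,0,0],"hand":-1}
    - {"linear":[0,0,0.15],"turn":[0,0,0],"hand":-1}
    - {"linear":[0,0,0.13],"turn":[0,0,0],"hand":-1}
    - {"linear":[0,0,0],"turn":[0,0,0],"hand":-1}
    - {"linear":[0,0,0],"turn":[0,0,0],"hand":-1}

```text
clock: 25.48
tcp_pos: [634.2, 174.9, 59.4]
eef_rot: [[0.991, -0.137, 0.002], [-0.137, -0.991, 0.0], [0.002, -0.0, -1.0]]
contact_force: [-3.5, -1.6, 14.1]
width: 0.007
grasp_force: 7.1
```

```bash
python3 -c "
from k import *
gj(37,180,59)"
```

```text
jig tcp [ 33.7 182.5]
t 25.48 tcp [634.2 174.9  59.4] yaw -0.1375 tilt [ 2.e-03  1.e-04 -1.e+00] w 0.007 F [-3.5 -1.6 14.1] grip 7.09831230022246
delta units tool [0.13 0.1  0.02] turnz 0.0
```

Front and rear read the same height (48.4 mm), so the plate is seated flat. I'll retreat.

Call:
play_rows:
  plan:
    - {"linear":[0,0,-0.5],"turn":[0,0,0],"hand":-1}
    - {"linear":[0,0,-1],"turn":[0,0,0],"hand":-1}
    - {"linear":[0,0,-1],"turn":[0,0,0],"hand":-1}
    - {"linear":[0,0,-1],"turn":[0,0,0],"hand":-1}
    - {"linear":[0,0,-1],"turn":[0,0,0],"hand":-1}
    - {"linear":[-0.5,1,0],"turn":[0,0,0],"hand":-1}
    - {"linear":[-1,1,0],"turn":[0,0,0],"hand":-1}
    - {"linear":[-1,1,0],"turn":[0,0,0],"hand":-1}
    - {"linear":[-0.5,1,0],"turn":[0,0,0],"hand":-1}
    - {"linear":[0,1,0],"turn":[0,0,0],"hand":-1}

```text
clock: 26.32
tcp_pos: [538.9, 60.9, 169.3]
eef_rot: [[0.991, -0.134, -0.001], [-0.134, -0.991, -0.0], [-0.001, 0.0, -1.0]]
contact_force: [0.7, -0.5, -0.4]
width: 0.006
grasp_force: 0.0
```

Call:
play_rows:
  plan:
    - {"linear":[0,1,0],"turn":[0,0,0],"hand":-1}
    - {"linear":[0,0,0],"turn":[0,0,0],"hand":-1}
    - {"linear":[0,0,0],"turn":[0,0,0],"hand":-1}
    - {"linear":[0,0,0],"turn":[0,0,0],"hand":-1}

```text
clock: 26.65
tcp_pos: [539.0, 36.9, 169.3]
eef_rot: [[0.991, -0.137, 0.001], [-0.137, -0.991, 0.001], [0.001, -0.001, -1.0]]
contact_force: [-0.5, 0.3, 0.3]
width: 0.004
grasp_force: 0.0
```

```bash
python3 -c "
from k import *
s=state(); d=save('wrist','w7'); pickle.dump(s,open('pics/s7.pkl','wb'))"; python3 v.py w7 s7 39 38; python3 -c "
from k import *
gj(0,0)
d=ld('w7');s=pickle.load(open('pics/s7.pkl','rb'))
# fence-face reference: dark line / fence bottom edge at a column well off the plate
hs=cv2.cvtColor(d['pixels'],cv2.COLOR_RGB2HSV)
for c in (330,400): 
  v=cv2.GaussianBlur(hs[...,2],(5,5),0)[:120,c].astype(int); r=np.argmax(np.diff(v)); print('fence foot',c,r,J(wray(d,s,(c,r),40)).round(1))"
```

```text
area 22052.5 corners [[40, 52], [208, 53], [217, 193], [101, 189], [56, 148]] seated model [[45.0, 55.0], [214.0, 55.0], [223.0, 195.0], [112.0, 195.0], [63.0, 152.0]]
dev [[-5.4, -2.6], [-5.8, -1.6], [-6.5, -2.2], [-11.2, -6.1], [-6.8, -4.2]]
free [ 4.10180e+01  1.62778e+02  3.54710e+01  1.80000e-02  5.10000e-02
 -7.00000e-03] res 2.3
seated fit [ 4.10190e+01  1.61527e+02 -1.80000e-02] res 3.2
jig tcp [-41.8  33.4]
t 26.7 tcp [539.   37.6 169.2] yaw -0.1358 tilt [ 1.e-03  8.e-04 -1.e+00] w 0.0 F [-0.5 -0.7  0.6] grip 0.0
delta units tool [1.67 1.34 0.  ] turnz 0.02
fence foot 330 53 [87.5 26. ]
fence foot 400 54 [ 86.9 -21. ]
```

```bash
python3 -c "
from station import robot
print(robot.job_done())"
```

```text
the job is handed in; nothing more can be done
None
```

I handed the job in at about 27 s of the 72 s, with no verdict returned: the mallet lies let go on the mat, the plate sits flat in its pocket (top 48.4 mm at front and rear by touch, about 3 mm off centre by its fit in the pocket, though the camera read nearer 6 mm, which I put down to a calibration offset), and the jar has not moved.

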